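Check a frame for squareness by its diagonals

ROBOT

A 6-joint arm with a two-finger parallel gripper is mounted at the origin on a cart in front of the work surface, level with it; the furniture and walls round the work are solid. World frame = base frame: x ahead of the robot, y to its left, z up, the work surface at z = 0. Lengths are in m, angles in rad, forces in N, time in s.
With the tool pointing down it reaches from about 0.3 to 1 m from the base axis. Payload 5.1 kg.
Tool frame: the origin (TCP) lies at the very end of the fingers, on their centre line; the grasp point (between the pads) lies 19 mm behind it; z points along the fingers, y is the line along which they close (so a half turn about z gives the same grasp; the last joint's range is limited). The gripper opens to 95 mm and grips with 3 to 60 N. Pads are 20 mm wide; open, the fingers measure 119 mm over their backs; the gripper's body (75 mm by 180 mm) begins 59 mm behind the grasp point.
Start: joints at [1.172, 0.124, 1.65, -0, 1.367, -0.083], TCP at [0.202, 0.618, 0.215] pointing down, gripper open.
Joint ranges: [-2.61, 2.61], [-1.02, 2.33], [0.03, 2.71], [-1.35, 4.49], [0.32, 2.68], [-2.91, 2.91]. Speed limits (rad/s): [2.57, 2.57, 3.14, 3.14, 3.14, 3.14].

INTERFACE

Orientations are given as a unit quaternion [x, y, z, w].
In Python, from bench import sensors, viewer, ticket gives the robot as it stands.
- The arm moves only by the shell command python3 -m pendant 'ROWS'. ROWS is JSON, a list of rows, each a list of 5 numbers: the shift along the world's x, y, z in m, then the turn about the world's z in rad, then the closure, from -1 (fully open) to 1 (shut). In form: [[tx, ty, tz, roll, grip], ...]. A call has 1 to 20 rows; each row is the pose to reach, as a shift and turn from the pose commanded when the call began; what a row does not reach only later rows make up. A row lasts 1/10 s, in which the tool goes at most 50 mm and 8.59 degrees, less where a joint would pass 70% of its speed; a pose out of reach is approached as far as the arm can. A call with a gripper value outside its range is refused whole. The fingers move at their own pace and stop on an object; the grip force is fixed at half the most. Time passes only in rows, so rows that repeat a pose let the fingers close. It gives the time, the measured TCP pose, the force, the opening and the grip force at its end, in the units of the state.
- sensors.read_state(): the state, without advancing time (a new reading comes with each control period).
- viewer.grab_frame(name): name is "side" or "top"; returns a dict with "image" (384x512x3 uint8, red, green, blue), "intrinsics" (3x3 intrinsics, pixels), "xyz" and "attitude" of the camera in the world. Camera axes: x right, y down, z forward; pixel columns grow to the right and rows downward; lengths in m; the calibration is good to about 2 mm. A picture is of the moment at which its call begins. There is no depth.
- ticket.close_job(): hands the job in; it is judged then, once.
The state is a dict: "clock": time; "joint_positions": joint angles; "joint_vel": joint speeds; "tau": joint torques, N m; "tool_pos": TCP position; "orientation": TCP orientation; "wrist_force": force on the tool from outside, world axes, zero at the start; "ft_torque": the same for the moment, N m; "width": opening from 0.0 (shut) to 1.0 (fully open); "finger_force": force on a finger pad.
Only numpy, scipy, OpenCV 4.12 (cv2) and the standard library are available. Lean on these libraries where they do the work, as an engineer would, in place of code of your own. Each camera call takes 0.05 s, during which the arm holds its last target. There are 200 camera calls.

TASK

Check the hinged frame for squareness with the spring-loaded slide rule: measure first the inside diagonal that starts at the red corner, then the other inside diagonal, each time laying the rule flat in the frame and letting go so that it springs out into the two corners. Finally leave the rule sprung into whichever diagonal is the longer (either one if they are equal to within 4 mm), without changing the frame's shape or disturbing the other things.

Things in the scene. Friction and masses are not known exactly. Their poses are not given: they have to be found in the camera images.
- frame: hinged alloy frame, its near bar held fast to the worktop. Bars 16 mm wide, 20 high; pivots to 29 mm high on the corners, the near left one red. Square, the opening is 120 mm (x, away from the robot) by 160 (y), diagonals 200. It may be racked: the far bar shifted along y by up to 15 mm, one diagonal up to 12 mm longer, the other shorter. Origin: worktop, centre of the square opening.
- corner_red (a point): point at the inner corner of the frame at the red pivot head (near, left), 6 mm above the worktop; it moves with the frame
- corner_near_right (a point): point at the inner corner of the frame near, right, 6 mm above the worktop; it moves with the frame
- corner_far_left (a point): point at the inner corner of the frame far, left, 6 mm above the worktop; it moves with the frame and with its rack; stiff pivots (3 N m) keep the shape
- corner_far_right (a point): point at the inner corner of the frame far, right (diagonally across from the red one), 6 mm above the worktop; it moves with the frame and with its rack
- rule: spring slide rule lying along its x: grey stock 24 mm wide, 14 high, with a scale; a rod slides out to +x; 12 mm slippery steel balls at the ends. A blue (stock) and a yellow (slide) finger plate, 26 mm wide, 62 high, stand on its axis: pinching their outer faces together along x, above the stock, shortens it; let go, it springs out. 0.22 kg. Origin: underside, middle of the squeezed rule.
- rule_slide (a joint): how far the slide is out, 0 (squeezed to its stop) to 0.040 m (fully open, as at the start); a spring of 3 to 6 N pushes it out. Length from end to end: 0.174 m plus this. Span over the outer faces of the two finger plates: 0.024 m plus this; their midpoint lies at half this from the origin along x
- rule_tip (a point): outermost point of the ball on the stock's end of the rule, 87 mm from the rule's origin along -x, 6 mm above its underside
- slide_tip (a point): outermost point of the ball on the slide's end of the rule, 6 mm above its underside
- wash_bottle: white wash bottle, orange cap and bent spout, 254 mm tall, left of the frame; origin under its centre
- screwdriver: screwdriver with orange handle, 204 mm long, lying in front of the frame; origin on the worktop under its middle
- alumina_jar: white jar with orange cap, 66 mm wide, 75 mm tall; origin under its centre
- tape_roll: roll of tape lying flat, 76 mm wide, 19 mm high; origin under its centre
- marker_black: white marker with black cap, 138 mm long, lying; origin on the worktop under its middle
Things that resemble listed ones, but are neither listed nor needed, are in the scene too. There is more than one size of the rule; the one meant has the size given above.

How it is judged:
On the way, in this order (a step that is already met when the one before it is completed fails the run):
1. the released rule spans the diagonal from the red corner to the far right corner, each ball in its corner (either way round) (((distance between rule_tip and corner_red below 0.007 m and distance between slide_tip and corner_far_right below 0.007 m) or (distance between rule_tip and corner_far_right below 0.007 m and distance between slide_tip and corner_red below 0.007 m)) and contact force between rule and the fingers below 0.3 N and angle between rule's own z axis and vertical below 0.1 rad), for 0.2 s.
2. then the released rule spans the other diagonal, near right to far left, each ball in its corner (either way round) (((distance between rule_tip and corner_near_right below 0.007 m and distance between slide_tip and corner_far_left below 0.007 m) or (distance between rule_tip and corner_far_left below 0.007 m and distance between slide_tip and corner_near_right below 0.007 m)) and contact force between rule and the fingers below 0.3 N and angle between rule's own z axis and vertical below 0.1 rad), for 0.2 s.
At the end, for the whole second after the job is handed in: The rule lies flat (within 0.1 rad), released and at rest, its two ends within 7 mm of the two inner corners of the longer diagonal; a diagonal of more than 198 mm counts as the longer, so either will do when they are within about 4 mm of each other (((distance between corner_red and corner_far_right above 0.198 m and ((distance between rule_tip and corner_red below 0.007 m and distance between slide_tip and corner_far_right below 0.007 m) or (distance between rule_tip and corner_far_right below 0.007 m and distance between slide_tip and corner_red below 0.007 m))) or (distance between corner_near_right and corner_far_left above 0.198 m and ((distance between rule_tip and corner_near_right below 0.007 m and distance between slide_tip and corner_far_left below 0.007 m) or (distance between rule_tip and corner_far_left below 0.007 m and distance between slide_tip and corner_near_right below 0.007 m)))) and contact force between rule and the fingers below 0.3 N and angle between rule's own z axis and vertical below 0.1 rad and linear speed of rule below 0.02 m/s); the robot touches nothing.
It fails at once if the frame's shape is changed: its far corners shift by more than 5 mm (distance of any of corner_far_left, corner_far_right from where it was at the start of the episode above 0.005 m).
It fails at once if another thing is shifted by more than 25 mm (distance of any of wash_bottle, screwdriver, alumina_jar, tape_roll, marker_black from where it was at the start of the episode above 0.025 m).
It also fails if it takes over 64 s, if anything falls off the work surface, if the arm or the gripper's body presses on something with over 40 N, if the wrist force passes 120 N, or if a joint passes its speed limit or range.

## Working session

There is one attempt and no reset: what is moved stays moved. The work goes in short steps, Python scripts to look and compute and a shell command to move; the robot and the scene stay as the last step left them, time stands still between calls to the robot, and variables do not carry over. Pictures are saved under pics/ and viewed, at most 10 in all, crops included, and the job is handed in when it is done.

```bash
mkdir -p pics; cat > h.py <<'E'
import numpy as np,cv2
from scipy.spatial.transform import Rotation as R
from bench import sensors,viewer,ticket
def grab(n,save=None):
    f=viewer.grab_frame(n)
    if save: cv2.imwrite('pics/'+save,f['image'][:,:,::-1])
    return f
def rot(f):
    a=np.array(f['attitude'],float)
    return a if a.shape==(3,3) else R.from_quat(a).as_matrix()
def ray(f,u,v,z):
    K=np.array(f['intrinsics']);d=rot(f)@np.linalg.solve(K,[u,v,1.]);o=np.array(f['xyz'])
    return o+d*(z-o[2])/d[2]
def proj(f,p):
    q=np.array(f['intrinsics'])@(rot(f).T@(np.array(p)-np.array(f['xyz'])));return q[:2]/q[2]
E
python3 - <<'E'
from h import *
for n in('top','side'):
    f=grab(n,n+'0.png');print(n,f['xyz'],f['attitude'],f['intrinsics'])
a=cv2.imread('pics/top0.png')
cv2.imwrite('pics/top0b.png',cv2.resize(a,(800,600),interpolation=cv2.INTER_CUBIC))
print(sensors.read_state())
E
```

```text
top [ 0.32422759 -0.08405618  1.33023888] [ 0.71351277 -0.69632716  0.05669892 -0.05304007] [[430.04132281   0.         254.92285867]
 [  0.         430.04132281 197.49598797]
 [  0.           0.           1.        ]]
side [ 0.1668062  -0.88274094  0.6084466 ] [ 0.86351437 -0.19292635  0.11309448 -0.45203098] [[359.81295686   0.         255.12914286]
 [  0.         359.81295686 194.54934731]
 [  0.           0.           1.        ]]
{'clock': 0.1, 'joint_positions': array([ 1.17241769e+00,  1.24405942e-01,  1.65151652e+00, -1.87249389e-05,
        1.36748920e+00, -8.25749223e-02]), 'joint_vel': array([-0.00090607, -0.00115513, -0.00293157, -0.00062161,  0.00098087,
       -0.00070054]), 'tau': array([ 4.13547141e-04, -4.18879366e+01, -3.61097860e+01,  7.76584377e-02,
        4.61234234e-02, -6.11833639e-05]), 'tool_pos': array([0.20167274, 0.61732283, 0.2135443 ]), 'orientation': array([ 1.57244575e-01,  9.87559272e-01, -8.85513372e-04, -2.07707898e-04]), 'wrist_force': array([-0.09919349, -0.09453255, -0.68172437]), 'ft_torque': array([ 0.00793312,  0.01661158, -0.01715614]), 'finger_force': 0.0, 'width': 0.9975451742989172}
```

View pics/top0b.png

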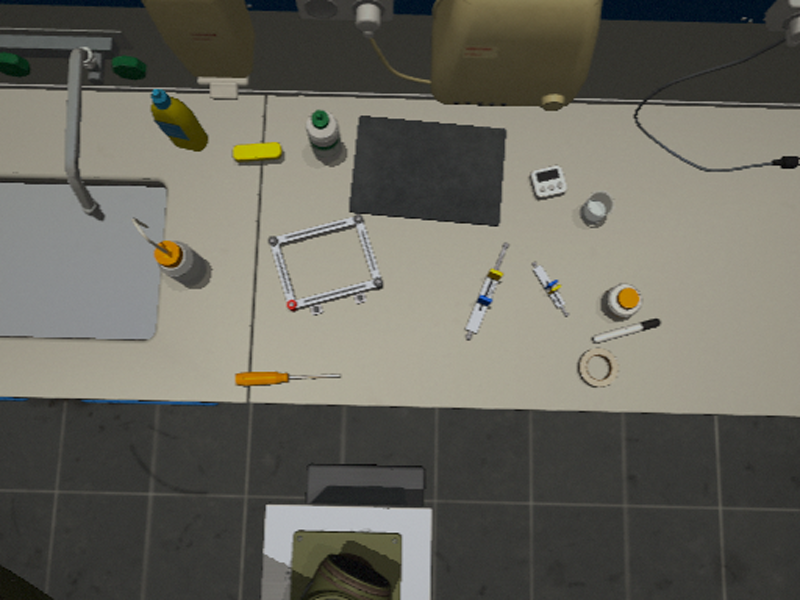

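View pics/side0.png

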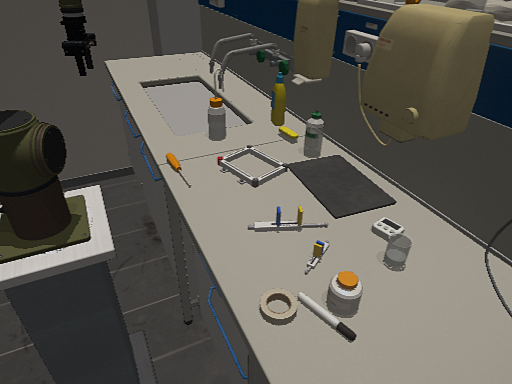

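The top view (800x600) shows the frame with its red pivot at (292,305). There are two rule candidates: the long one at (486,290), from (468,336) to (505,246), and a short one at (550,288). The long one should be about 214 mm, which I'll check by ray casting and with a close crop.

```bash
python3 - <<'E'
from h import *
f=grab('top');im=f['image'];cv2.imwrite('pics/t1.png',im[:,:,::-1])
g=grab('side');
c=cv2.resize(im[130:225,165:375,::-1],(798,361),interpolation=cv2.INTER_CUBIC)
s=cv2.resize(g['image'][195:275,235:345,::-1],(330,239),interpolation=cv2.INTER_CUBIC)
out=np.zeros((600,798,3),np.uint8);out[:361]=c;out[361:600,:330]=s
s2=cv2.resize(g['image'][140:195,205:300,::-1],(412,238),interpolation=cv2.INTER_CUBIC);out[361:599,350:762]=s2
cv2.imwrite('pics/crop1.png',out)
s=.64
L=[ray(f,u*s,v*s,.006) for u,v in((468,336),(505,246))];print('long',L,np.linalg.norm(L[0]-L[1]))
L=[ray(f,u*s,v*s,.006) for u,v in((535,264),(567,315))];print('short',L,np.linalg.norm(L[0]-L[1]))
for n,F in(('top',f),('side',g)):
    h=cv2.cvtColor(F['image'],cv2.COLOR_RGB2HSV)
    for c,lo,hi in(('blue',(105,120,60),(125,255,255)),('yel',(20,120,90),(32,255,255)),('red',(172,120,80),(180,255,255)),('red0',(0,150,80),(6,255,255))):
        m=cv2.inRange(h,lo,hi);k,_,st,ce=cv2.connectedComponentsWithStats(m)
        for i in range(1,k):
            if 4<st[i,4]<300:print(n,c,st[i],ce[i].round(1),ray(F,*ce[i],.06).round(4))
for u,v in((292,305),(379,283),(358,219),(273,241)):print('piv',ray(f,u*s,v*s,.029).round(4))
for u,v in((162,252),(600,367),(628,298),(592,340),(660,322),(236,380),(341,376)):print(ray(f,u*s,v*s,.01).round(3))
E
```

```text
long [array([ 0.4801144 , -0.22793919,  0.006     ]), array([ 0.66543336, -0.30153238,  0.006     ])] 0.19939677974085845
short [array([ 0.62964977, -0.36211738,  0.006     ]), array([ 0.52713472, -0.42524713,  0.006     ])] 0.12039394364333637
top blue [351 179   6   4  13] [353.5 180.6] [ 0.5821 -0.3839  0.06  ]
top blue [306 189   9   5  24] [310.3 190.8] [ 0.5476 -0.2538  0.06  ]
top blue [  0 254  14   3  17] [  6.4 254.8] [0.3359 0.6326 0.06  ]
top blue [ 52 256  11   2  13] [ 57.5 256.4] [0.335  0.4833 0.06  ]
top blue [ 68 256  72   4 103] [102.7 257.2] [0.3359 0.3519 0.06  ]
top yel [104  63  14  12  94] [111.5  69.3] [0.9179 0.37   0.06  ]
top yel [97 67  5  5 17] [98.6 69.4] [0.9166 0.4102 0.06  ]
top yel [149  91  32  12 299] [164.1  96.2] [0.8339 0.2007 0.06  ]
top yel [106 158   4   3   8] [107.8 158.9] [0.6303 0.3596 0.06  ]
top yel [104 162  11   7  35] [109.3 164.9] [0.6119 0.3537 0.06  ]
top yel [313 172   9   5  24] [317.4 173.8] [ 0.6002 -0.275   0.06  ]
top yel [353 182   6   4  13] [355.8 183.8] [ 0.5726 -0.3909  0.06  ]
top yel [396 185  13  12 119] [401.8 190.
[... 568 characters left out ...]
0.4017  0.06  ]
side blue [208 286  40  93 284] [225.5 335.6] [ 0.2931 -0.5315  0.06  ]
side yel [275  83  10  14 118] [279.7  89.6] [1.0114 0.5707 0.06  ]
side yel [279 126  19  11  98] [288.2 131. ] [0.8133 0.1507 0.06  ]
side yel [299 206   4   6  19] [300.2 208.8] [ 0.6023 -0.2734  0.06  ]
side yel [315 243   8   4  17] [318.1 244.8] [ 0.5677 -0.4061  0.06  ]
side red0 [218 157   5   2   8] [220.1 157.6] [0.514  0.0621 0.06  ]
piv [0.53   0.1201 0.029 ]
piv [ 0.5782 -0.0491  0.029 ]
piv [ 0.7075 -0.0034  0.029 ]
piv [0.6579 0.164  0.029 ]
[0.634 0.389 0.01 ]
[ 0.425 -0.488  0.01 ]
[ 0.564 -0.547  0.01 ]
[ 0.478 -0.473  0.01 ]
[ 0.517 -0.609  0.01 ]
[0.382 0.225 0.01 ]
[0.395 0.021 0.01 ]
```

View pics/crop1.png

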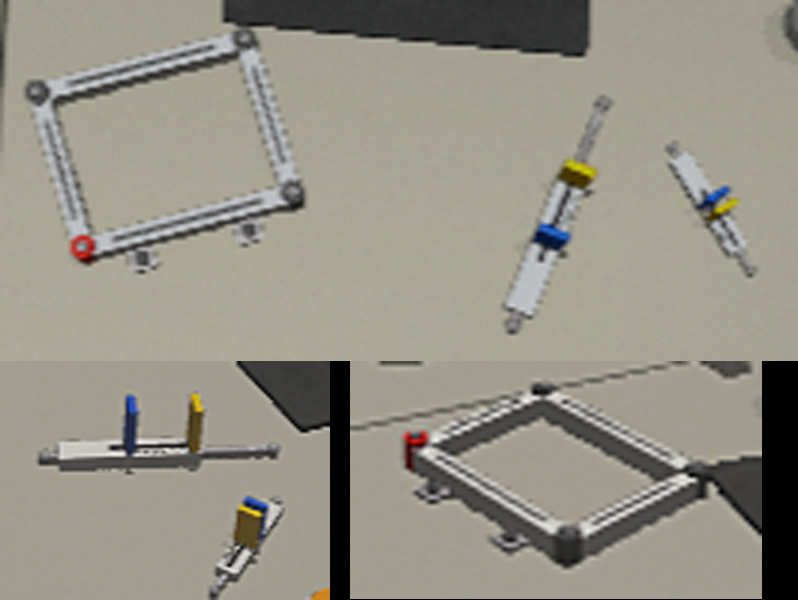

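The crop confirms that the long rule is the one wanted: tips at about (513,329) and (604,100), blue plate (550,236), yellow plate (577,173). The other rule is only about 120 mm. The frame pivots are at (83,247) red, (291,193), (245,38) and (37,92). I'll compute the geometry and the grasp.

```bash
python3 - <<'E'
from h import *
f=grab('top');g=grab('side')
T=[(83,247),(291,193),(245,38),(37,92)];S=[(416,436),(568,530),(699,470),(541,387)]
P=[]
for (u,v),(a,b) in zip(T,S):
    p=ray(f,165+u/3.8,130+v/3.8,.029);q=ray(g,205+(a-350)/4.337,140+(b-361)/4.337,.029);P.append(p[:2]);print(p.round(4),q.round(4))
P=np.array(P);E=np.roll(P,-1,0)-P;print('edges',np.linalg.norm(E,axis=1))
C=[]
for i in range(4):
    a=E[i]/np.linalg.norm(E[i]);b=-E[i-1]/np.linalg.norm(E[i-1]);C.append(P[i]+8/1000*(a+b)/abs(np.cross(a,b)))
C=np.array(C);print('corners',C.round(4))
for i,j in((0,2),(1,3)):
    d=C[j]-C[i];print('diag',np.linalg.norm(d),(C[i]+C[j])/2,np.degrees(np.arctan2(d[1],d[0])))
t=[ray(f,165+u/3.8,130+v/3.8,.006) for u,v in((510,334),(606,95))];d=t[1]-t[0];print('rule',t,np.linalg.norm(d),np.degrees(np.arctan2(d[1],d[0])))
u=d/np.linalg.norm(d);print('plate mid from tips',t[0]+.107*u,(t[0]+t[1])/2)
for c,(x,y) in(('blue',(277+1.5,207)),('yel',(299+1.5,199))):print(c,ray(g,x,y,.062))
E
```

```text
[0.5306 0.1202 0.029 ] [0.5347 0.1175 0.029 ]
[ 0.5791 -0.046   0.029 ] [ 0.5823 -0.0527  0.029 ]
[ 0.708  -0.0045  0.029 ] [ 0.7088 -0.0163  0.029 ]
[0.658 0.164 0.029] [0.6581 0.1544 0.029 ]
edges [0.17319034 0.13541302 0.17574286 0.13467403]
corners [[ 0.5404  0.1151]
 [ 0.5845 -0.0359]
 [ 0.6981  0.0007]
 [ 0.6527  0.1537]]
diag 0.19481763712783892 [0.61928638 0.05794111] -35.96090847410448
diag 0.20148818985024275 [0.61860762 0.05891355] 70.22275852853308
rule [array([ 0.47120011, -0.22704975,  0.006     ]), array([ 0.67348344, -0.3055788 ,  0.006     ])] 0.2169916154677037 -21.216868591504642
plate mid from tips [ 0.57094736 -0.26577294  0.006     ] [ 0.57234177 -0.26631427  0.006     ]
blue [ 0.55406929 -0.24602887  0.062     ]
yel [ 0.62465475 -0.23867759  0.062     ]<stdin>:10: DeprecationWarning: Arrays of 2-dimensional vectors are deprecated. Use arrays of 3-dimensional vectors instead. (deprecated in NumPy 2.0)
```

```bash
python3 -m pendant '[[0.1,-0.3,0.0,-0.5,-1],[0.1,-0.3,0.0,-0.5,-1],[0.1,-0.3,0.0,-0.5,-1],[0.1,-0.3,0.0,-0.5,-1],[0.1,-0.3,0.0,-0.5,-1],[0.1,-0.3,0.0,-0.5,-1],[0.371,-0.883,-0.065,-1.628,-1],[0.371,-0.883,-0.065,-1.628,-1],[0.371,-0.883,-0.065,-1.628,-1],[0.371,-0.883,-0.065,-1.628,-1],[0.371,-0.883,-0.065,-1.628,-1],[0.371,-0.883,-0.065,-1.628,-1],[0.371,-0.883,-0.065,-1.628,-1],[0.371,-0.883,-0.065,-1.628,-1],[0.371,-0.883,-0.065,-1.628,-1],[0.371,-0.883,-0.065,-1.628,-1],[0.371,-0.883,-0.065,-1.628,-1],[0.371,-0.883,-0.065,-1.628,-1],[0.371,-0.883,-0.065,-1.628,-1],[0.371,-0.883,-0.065,-1.628,-1]]'
```

```text
clock: 2.3
tool_pos: [0.5736, -0.2692, 0.1486]
orientation: [0.827, 0.562, -0.0, 0.0]
wrist_force: [-0.6, 0.8, 0.1]
width: 1.002
finger_force: 0.0
```

```bash
python3 - <<'E'
from h import *
f=grab('top');g=grab('side');print(sensors.read_state()['tool_pos'])
out=np.zeros((600,800,3),np.uint8)
out[:,:400]=cv2.resize(f['image'][145:235,280:340,::-1],(400,600),interpolation=cv2.INTER_CUBIC)
out[:,400:]=cv2.resize(g['image'][130:250,235:315,::-1],(400,600),interpolation=cv2.INTER_CUBIC)
cv2.imwrite('pics/c2.png',out)
E
```

```text
[ 0.57284629 -0.26643112  0.14885603]
```

View pics/c2.png

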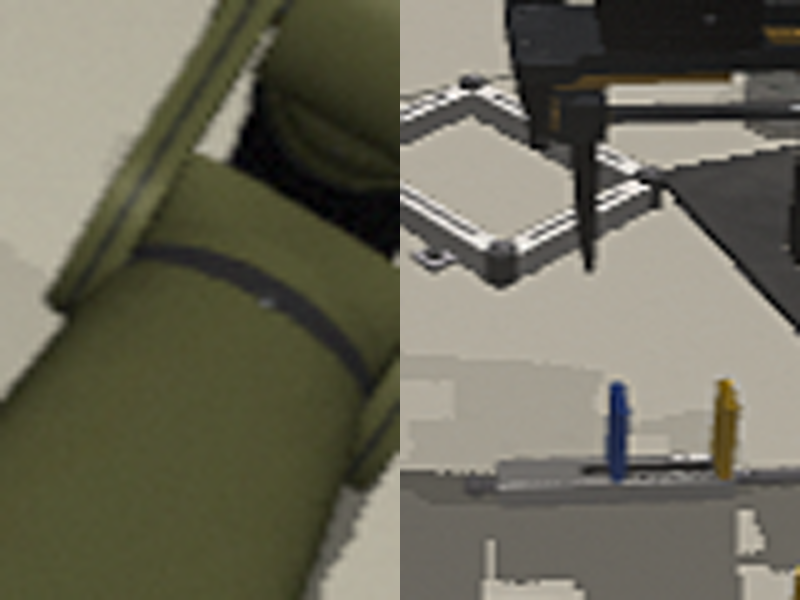

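The side view shows one finger tip at (588,270), to the left of the blue plate at (618,430). The yellow plate at (725,430) lies inside the jaws, with about 15 mm of clearance. I'll descend and close.

```bash
python3 -m pendant '[[0,0,-0.05,0,-1],[0,0,-0.09,0,-1],[0,0,-0.122,0,-1],[0,0,-0.122,0,-1],[0,0,-0.122,0,-1],[0,0,-0.122,0,1],[0,0,-0.122,0,1],[0,0,-0.122,0,1],[0,0,-0.122,0,1],[0,0,-0.122,0,1],[0,0,-0.122,0,1],[0,0,-0.122,0,1],[0,0,-0.122,0,1],[0,0,-0.122,0,1]]'
```

```text
clock: 3.8
tool_pos: [0.572, -0.265, 0.0286]
orientation: [0.826, 0.564, -0.001, -0.001]
wrist_force: [-5.7, 2.4, 7.8]
width: 0.299
finger_force: 9.3
```

```bash
python3 -m pendant '[[0,0,0,0,1],[0,0,0,0,1],[0,0,0,0,1],[0,0,0,0,1]]'
```

```text
clock: 4.2
tool_pos: [0.5722, -0.265, 0.0287]
orientation: [0.826, 0.564, -0.001, -0.001]
wrist_force: [-5.7, 1.7, 7.5]
width: 0.246
finger_force: 30.0
```

```bash
python3 -m pendant '[[0,0,0.03,0,1],[0,0,0.08,0,1],[0.01,0.05,0.08,-0.05,1],[0.02,0.1,0.08,-0.1,1],[0.03,0.15,0.08,-0.2,1],[0.04,0.2,0.08,-0.246,1],[0.046,0.25,0.08,-0.246,1],[0.046,0.29,0.08,-0.246,1],[0.046,0.323,0.08,-0.246,1],[0.046,0.323,0.08,-0.246,1],[0.046,0.323,0.08,-0.246,1],[0.046,0.323,0.08,-0.246,1]]'; python3 - <<'E'
from h import *
f=grab('top');g=grab('side');print(sensors.read_state())
out=np.zeros((600,800,3),np.uint8)
out[:,:400]=cv2.resize(f['image'][120:240,160:240,::-1],(400,600),interpolation=cv2.INTER_CUBIC)
out[:300,400:]=cv2.resize(g['image'][120:195,205:305,::-1],(400,300),interpolation=cv2.INTER_CUBIC)
cv2.imwrite('pics/c3.png',out)
E
```

```text
clock: 5.4
tool_pos: [0.6186, 0.0569, 0.1071]
orientation: [0.889, 0.458, -0.001, -0.0]
wrist_force: [-1.3, 0.1, -2.6]
width: 0.246
finger_force: 30.0
{'clock': 5.5, 'joint_positions': array([ 4.83336882e-03,  1.50014670e-01,  1.80837154e+00, -2.01019789e-04,
        1.18372706e+00,  6.25636799e-01]), 'joint_vel': array([-0.00175201, -0.00166915, -0.00275594,  0.00272739, -0.00020631,
        0.00395074]), 'tau': array([ 3.81006366e-01, -4.19659424e+01, -3.48557317e+01,  1.01439329e-01,
       -1.68296322e-02, -2.04039578e-03]), 'tool_pos': array([0.61879069, 0.05653711, 0.10737205]), 'orientation': array([ 8.89276949e-01,  4.57369032e-01, -2.74223794e-04, -3.49613412e-05]), 'wrist_force': array([ 0.99681342, -0.16121486, -3.27370912]), 'ft_torque': array([-0.18053932,  0.07270828, -0.02458454]), 'finger_force': 29.995874762535095, 'width': 0.2461271047007693}
```

View pics/c3.png

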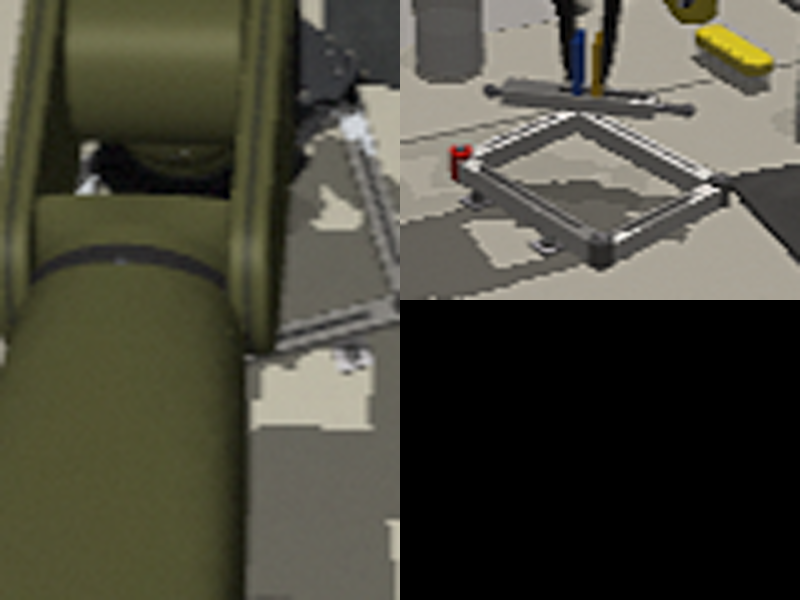

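The rule hangs level in the jaws. Its tips are at (488,90) and (692,109) in the side crop, and the red pivot at (460,160). I'll check the centre and direction by rays.

```bash
python3 - <<'E'
from h import *
g=grab('side')
for z in(.08,.085):
    t=[ray(g,205+(u-400)/4,120+v/4,z) for u,v in((486,91),(694,110))];d=t[1]-t[0]
    print(z,t,np.linalg.norm(d),(t[0]+t[1])/2,np.degrees(np.arctan2(d[1],d[0])))
th=np.radians(2*np.degrees(np.arctan2(.457369,.889277))-90);u=np.array([np.cos(th),np.sin(th),0]);c=np.array([.6188,.0565,.085]);print(np.degrees(th))
for s in(-.087,.087):print('pred px crop',(proj(g,c+s*u)-[205,120])*4+[400,0])
C=[[.5404,.1151],[.5845,-.0359],[.6981,.0007],[.6527,.1537]]
P=[[.5306,.1202],[.5791,-.046],[.708,-.0045],[.658,.164]]
for p in P:print('pivot pred',(proj(g,[*p,.029])-[205,120])*4+[400,0])
E
```

```text
0.08 [array([0.55703152, 0.11361587, 0.08      ]), array([0.69731127, 0.01573547, 0.08      ])] 0.1710525624076343 [0.6271714  0.06467567 0.08      ] -34.905465594389895
0.085 [array([0.55333933, 0.10418864, 0.085     ]), array([0.69229179, 0.00723436, 0.085     ])] 0.16943411541318068 [0.62281556 0.0557115  0.085     ] -34.90546559438993
-35.56507203880674
pred px crop [478.55772449  90.68796803]
pred px crop [691.81420116 111.33144313]
pivot pred [455.07598647 148.71964966]
pivot pred [593.4312195  232.48907576]
pivot pred [713.84313841 174.13637078]
pivot pred [571.49022796  99.48592509]
```

```bash
python3 -m pendant '[[0,0.001,-0.03,0,1],[0,0.001,-0.05,0,1],[0,0.001,-0.065,0,1],[0,0.001,-0.072,0,1],[0,0.001,-0.078,0,1],[0,0.001,-0.078,0,1],[0,0.001,-0.078,0,1]]'; python3 - <<'E'
from h import *
g=grab('side');f=grab('top')
cv2.imwrite('pics/c4.png',cv2.resize(g['image'][120:195,205:305,::-1],(800,600),interpolation=cv2.INTER_CUBIC))
E
```

```text
clock: 6.25
tool_pos: [0.6196, 0.0588, 0.0305]
orientation: [0.889, 0.458, 0.001, 0.0]
wrist_force: [1.3, -0.3, -2.2]
width: 0.244
finger_force: 30.0
```

View pics/c4.png

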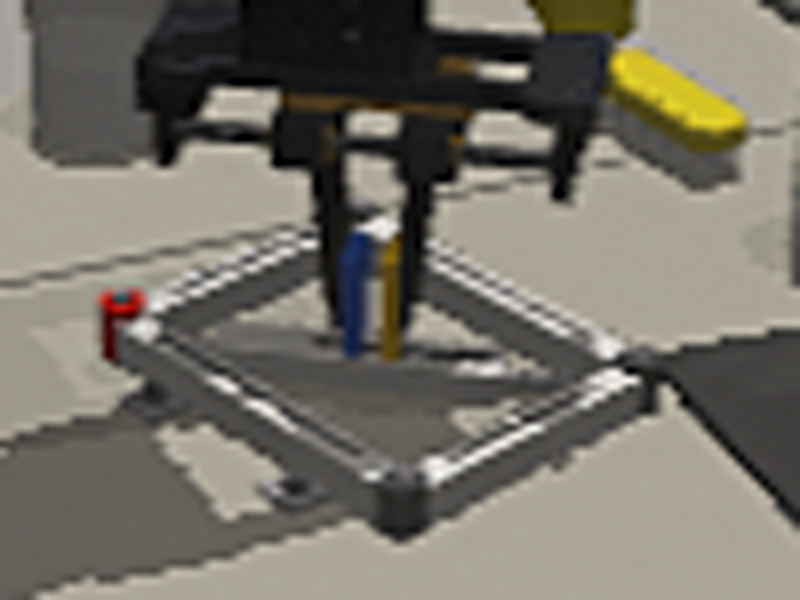

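The rule is inside the frame, its slide end at (545,378) and the stock end behind the near bar near (200,330). There is no contact force yet, so I'll lower 2 mm more and release.

```bash
python3 -m pendant '[[0,0,-0.0025,0,1],[0,0,-0.0025,0,1],[0,0,-0.0025,0,1]]'; python3 -m pendant '[[0,0,0,0,-1],[0,0,0,0,-1],[0,0,0,0,-1],[0,0,0,0,-1],[0,0,0,0,-1],[0,0,0,0,-1],[0,0,0,0,-1],[0,0,0,0,-1],[0,0,0,0,-1],[0,0,0,0,-1]]'; python3 - <<'E'
from h import *
g=grab('side');f=grab('top')
cv2.imwrite('pics/c5.png',cv2.resize(g['image'][120:195,205:305,::-1],(800,600),interpolation=cv2.INTER_CUBIC))
E
```

```text
clock: 6.65
tool_pos: [0.62, 0.0589, 0.0285]
orientation: [0.889, 0.458, 0.001, 0.001]
wrist_force: [0.6, 0.5, 2.5]
width: 0.249
finger_force: 30.0
clock: 7.65
tool_pos: [0.6188, 0.0589, 0.0271]
orientation: [0.889, 0.458, -0.0, -0.0]
wrist_force: [-0.1, 0.7, 0.3]
width: 0.989
finger_force: 0.0
```

View pics/c5.png

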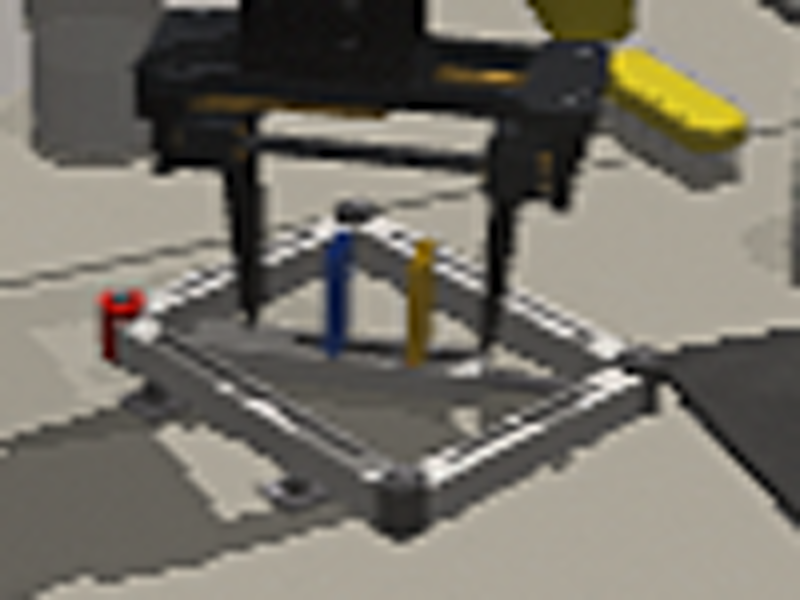

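Both fingers are clear of the plates, blue at (338,290) and yellow at (420,300), and the slide has run out. I'll withdraw and verify from the top.

```bash
python3 -m pendant '[[0,0,0.04,0,-1],[0,0,0.09,0,-1],[0,-0.04,0.12,0,-1],[-0.02,-0.09,0.12,0,-1],[-0.03,-0.14,0.12,0,-1],[-0.04,-0.19,0.12,0,-1],[-0.05,-0.24,0.12,0,-1],[-0.05,-0.28,0.12,0,-1],[-0.05,-0.28,0.12,0,-1],[-0.05,-0.28,0.12,0,-1]]'; python3 - <<'E'
from h import *
f=grab('top','t6.png');print(f['xyz'])
cv2.imwrite('pics/c6.png',cv2.resize(f['image'][130:205,165:265,::-1],(800,600),interpolation=cv2.INTER_CUBIC))
h=cv2.cvtColor(f['image'],cv2.COLOR_RGB2HSV)
for lo,hi in(((105,120,60),(125,255,255)),((20,120,90),(32,255,255))):
    m=cv2.inRange(h,lo,hi);m[:130]=0;m[210:]=0;m[:,:165]=0;m[:,265:]=0
    c=np.argwhere(m).mean(0)[::-1];print(c,ray(f,*c,.06))
E
```

```text
clock: 8.75
tool_pos: [0.5686, -0.222, 0.1471]
orientation: [0.889, 0.457, 0.0, -0.0]
wrist_force: [0.9, 0.8, 0.1]
width: 1.001
finger_force: 0.0
[ 0.32422759 -0.08405618  1.33023888]
[203.71428571 169.46428571] [0.60498455 0.06828204 0.06      ]
[210.11538462 159.65384615] [0.63584454 0.05019685 0.06      ]
```

View pics/c6.png

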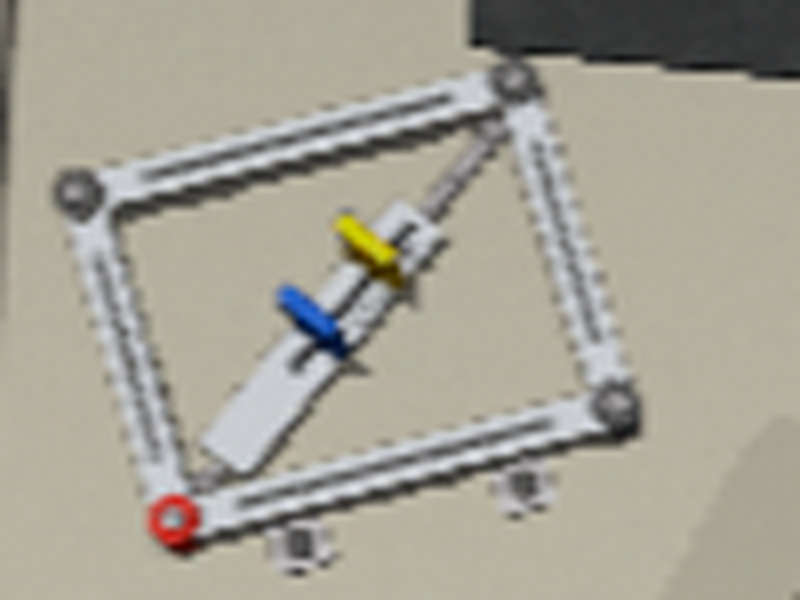

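The rule is sprung into the red to far-right diagonal, its balls at (208,480) and (490,130). The plates stand 36 mm apart, so the slide is out about 19 mm and this diagonal is about 194 mm. The pivot spacing gives the other one as about 4% longer, so the rule will end there. Re-gripping.

```bash
python3 -m pendant '[[0.02,0.05,0,0,-1],[0.03,0.1,0,0,-1],[0.04,0.15,0,0,-1],[0.05,0.2,0,0,-1],[0.051,0.25,0,0,-1],[0.051,0.28,0,0,-1],[0.051,0.28,0,0,-1],[0.051,0.28,0,0,-1],[0.051,0.28,-0.04,0,-1],[0.051,0.28,-0.08,0,-1],[0.051,0.28,-0.1185,0,-1],[0.051,0.28,-0.1185,0,-1]]' | sed -n 2p; python3 -m pendant '[[0,0,0,0,1],[0,0,0,0,1],[0,0,0,0,1],[0,0,0,0,1],[0,0,0,0,1],[0,0,0,0,1],[0,0,0,0,1],[0,0,0,0,1],[0,0,0,0,1],[0,0,0,0,1],[0,0,0,0,1],[0,0,0,0,1],[0,0,0,0,1],[0,0,0,0,1]]'
```

```text
tool_pos: [0.6143, 0.0579, 0.022]
clock: 11.4
tool_pos: [0.6196, 0.0592, 0.0289]
orientation: [0.889, 0.458, -0.0, -0.0]
wrist_force: [-4.6, 2.4, 4.8]
width: 0.243
finger_force: 30.0
```

```bash
python3 -m pendant '[[0,0,0.03,0,1],[0,0,0.07,0,1],[0,0,0.08,-0.14,1],[0,0,0.08,-0.28,1],[0,0,0.08,-0.42,1],[0,0,0.08,-0.56,1],[0,0,0.08,-0.7,1],[0,0,0.08,-0.84,1],[0,0,0.08,-0.98,1],[0,0,0.08,-1.12,1],[0,0,0.08,-1.26,1],[0,0,0.08,-1.299,1],[0,0,0.08,-1.299,1],[0,0,0.08,-1.299,1]]'; python3 - <<'E'
from h import *
g=grab('side');grab('top');s=sensors.read_state();q=s['orientation'];print(s['tool_pos'],s['width'],2*np.degrees(np.arctan2(q[1],q[0]))-90)
th=np.radians(2*np.degrees(np.arctan2(q[1],q[0]))-90);u=np.array([np.cos(th),np.sin(th),0]);c=s['tool_pos']-[0,0,.0227]
for k in(-.087,.087):print('pred crop px',(proj(g,c+k*u)-[205,120])*8)
cv2.imwrite('pics/c7.png',cv2.resize(g['image'][120:195,205:305,::-1],(800,600),interpolation=cv2.INTER_CUBIC))
E
```

```text
clock: 12.8
tool_pos: [0.6196, 0.0586, 0.1077]
orientation: [0.985, -0.172, -0.0, 0.0]
wrist_force: [0.0, 0.8, -2.5]
width: 0.245
finger_force: 30.0
[0.61977576 0.05866878 0.10814661] 0.24912558920512035 -109.86071862140925
pred crop px [348.97085432 106.13186254]
pred crop px [390.00484594 302.21405155]
```

View pics/c7.png

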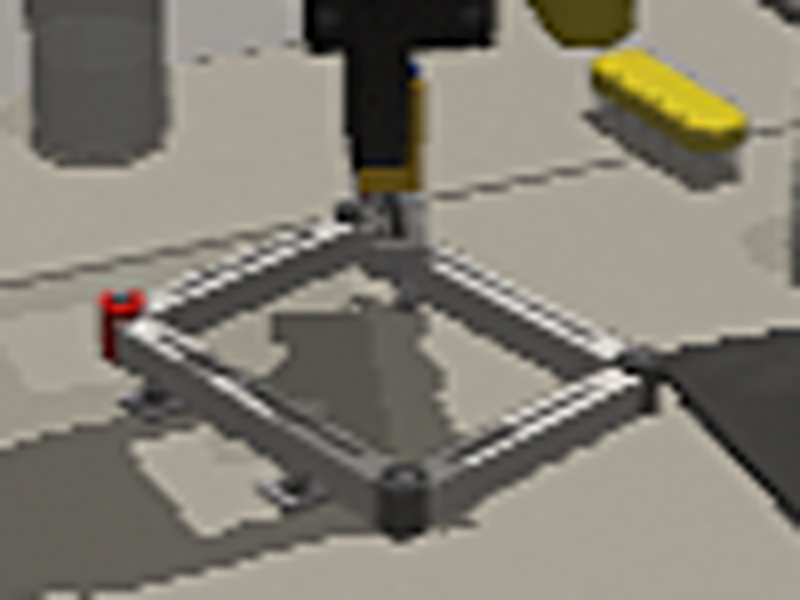

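The rule now hangs along the other diagonal, its slide ball at (405,290). That matches the prediction plus the known camera offset. I'll lower and release.

```bash
python3 -m pendant '[[-0.0005,0,-0.03,0,1],[-0.0005,0,-0.05,0,1],[-0.0005,0,-0.065,0,1],[-0.0005,0,-0.073,0,1],[-0.0005,0,-0.078,0,1],[-0.0005,0,-0.081,0,1],[-0.0005,0,-0.081,0,1],[-0.0005,0,-0.081,0,1]]';  python3 -m pendant '[[0,0,0,0,-1],[0,0,0,0,-1],[0,0,0,0,-1],[0,0,0,0,-1],[0,0,0,0,-1],[0,0,0,0,-1],[0,0,0,0,-1],[0,0,0,0,-1],[0,0,0,0,-1],[0,0,0,0,-1],[0,0,0,0,-1],[0,0,0,0,-1]]'; python3 -m pendant '[[0,0,0.04,0,-1],[0,0,0.09,0,-1],[0,-0.04,0.12,0,-1],[-0.02,-0.09,0.12,0,-1],[-0.03,-0.14,0.12,0,-1],[-0.04,-0.19,0.12,0,-1],[-0.05,-0.24,0.12,0,-1],[-0.05,-0.28,0.12,0,-1],[-0.05,-0.28,0.12,0,-1],[-0.05,-0.28,0.12,0,-1]]'; python3 - <<'E'
from h import *
f=grab('top')
cv2.imwrite('pics/c8.png',cv2.resize(f['image'][130:205,165:265,::-1],(800,600),interpolation=cv2.INTER_CUBIC))
h=cv2.cvtColor(f['image'],cv2.COLOR_RGB2HSV);P=[]
for lo,hi in(((105,120,60),(125,255,255)),((20,120,90),(32,255,255))):
    m=cv2.inRange(h,lo,hi);m[:130]=0;m[210:]=0;m[:,:165]=0;m[:,265:]=0
    c=np.argwhere(m).mean(0)[::-1];P.append(ray(f,*c,.06))
print(P,np.linalg.norm(P[0]-P[1]))
E
```

```text
clock: 13.7
tool_pos: [0.6204, 0.0589, 0.0289]
orientation: [0.985, -0.173, 0.001, -0.0]
wrist_force: [-1.0, 1.2, -0.4]
width: 0.249
finger_force: 30.0
clock: 14.9
tool_pos: [0.6194, 0.0588, 0.0277]
orientation: [0.985, -0.173, 0.0, -0.0]
wrist_force: [-0.2, -0.6, 0.2]
width: 1.001
finger_force: 0.0
clock: 15.9
tool_pos: [0.5691, -0.222, 0.1475]
orientation: [0.985, -0.174, -0.0, -0.0]
wrist_force: [0.3, -0.4, -0.3]
width: 1.001
finger_force: 0.0
[array([0.62566737, 0.07817385, 0.06      ]), array([0.61466756, 0.04051364, 0.06      ])] 0.039233748754977024
```

View pics/c8.png

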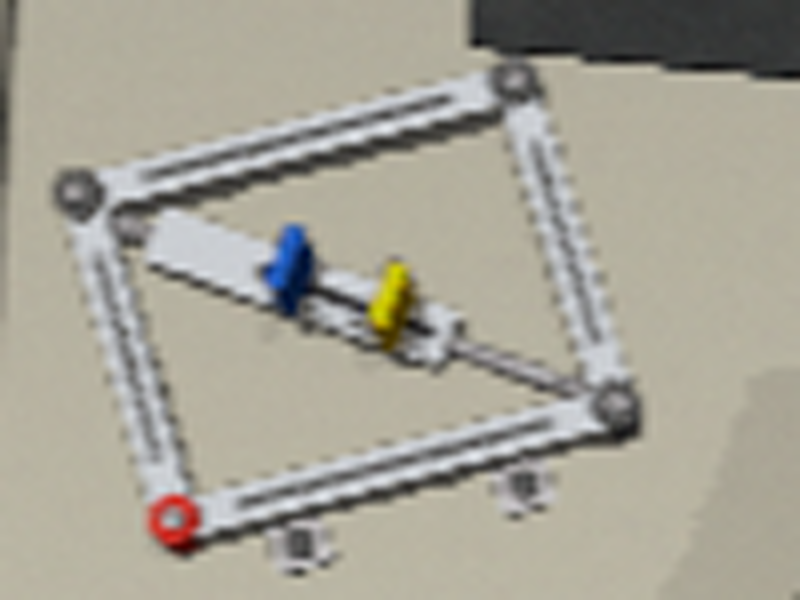

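The rule is sprung into the far-left to near-right diagonal. The far-left ball is at (130,225), the rod runs into the near-right corner at (585,390), and the pivots are at the same pixels as before. The pivot spacing gives about 204 mm here against about 196 mm for the first diagonal, so this is the longer one.

```bash
python3 -c "
from bench import ticket;print(ticket.close_job())"
```

```text
the job is handed in; nothing more can be done
None
```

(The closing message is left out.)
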